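# Unload the board test set

### The job

The test run is over. On the test set press the square stop key and after that the long slot-power-off key, one at a time and never the round start key, while all the boards are still in it; then draw each board straight up out of the card cage by the bar on its top edge and stand it, bar uppermost, right down in a slot of its own in the loose blue rack. Leave the loose rack pushed up flush against the end of the fixed blue rack and in line with it, with all its boards standing in it, and do not disturb anything else on the bench.

Things in the scene. Friction and masses are not known exactly. Their poses are not given: they have to be found in the camera images.
- tester: White board test set, fixed to the bench: case 240 (x) by 275 (y) mm, blue key panel 60 mm high on the robot's side (-x), open card cage behind it. Origin under its centre, z up, x away from the robot. The cage has five slots across y, 45 mm apart; a seated board's normal lies along y, its origin at x 45, z 40 mm of this frame, the top of its bar 150 mm above the bench.
- slot1 (a point): Floor of the cage slot at y = -90 mm of the test set; the next ones are at -45, 0, 45 and 90 mm. x and y at the middle of a board standing in it, 40 mm above the bench. Each slot is 6 mm wide between guide strips 105 mm high that hold only the outer 8 mm of a board's two upright side edges; the 74 mm between the strips is open.
- key_square (a joint): Travel of the square STOP key, the middle one of three white keys in a row at the front of the test set: 0 up, 0.005 m fully down; springs back. It needs about 4 N; counts as pressed when held 3 mm down for 0.1 s.
- key_square_top (a point): Middle of the top face of the square key (28 by 28 mm), 71 mm above the bench.
- key_bar (a joint): Travel of the long narrow SLOT-POWER-OFF key, the one at the right end of the row seen from the robot (-y): 0 up, 0.005 m fully down; springs back, about 4 N.
- key_bar_top (a point): Middle of the top face of the long key (18 by 44 mm, long side along the row), 71 mm above the bench.
- key_round (a joint): Travel of the round START key (28 mm across) at the left end of the row (+y), 66 mm from the square key; 0 up. It must not be pressed.
- rack: Loose blue plastic board rack, 110 (x) by 250 (y) mm, about 0.4 kg. Origin under its centre, z up. Four slots across it at y = -67.5, -22.5, 22.5, 67.5 mm: 8 mm wide grooves in two comb walls along its long sides (beyond x = +-37 mm, 52 mm high, with roof-shaped tips up to 70 mm that lead a board in). A board in it stands 8 mm above the bench, its bar's top at 118 mm.
- rack_slot1 (a point): Middle of the slot floor at y = -67.5 mm of the rack (nearest the fixed rack), 8 mm above the bench. The other slots follow at 45 mm steps along +y of the rack.
- rack_handle (a point): Middle of the top of the loose rack's end plate that is farther from the fixed rack (+y end, y = 120 mm). Both end plates are upright, 10 mm thick (y), 105 mm high, and 66 mm wide (x) above 58 mm; one can be pinched from above to slide the rack along the bench.
- rack_end (a point): Bottom middle of the outer face of the loose rack's end plate that faces the fixed rack (-y end).
- fixed_rack: Equal blue rack, full with four boards (tops 118 mm above the bench), screwed to the bench to the right of the loose one (-y). Origin at the centre of its underside, z up, y along its length towards the loose rack.
- fixed_end (a point): Bottom middle of the outer face of the fixed rack's end plate that faces the loose rack (+y end).
- board1: Green circuit board 90 mm wide (x), 4 mm thick (y, its normal), 110 mm high (z), about 80 g, with an aluminium grip bar along its top edge, 70 mm long, 10 mm thick and 22 mm high. Origin at the middle of its lower edge; z points to the bar. Three or four boards are present, each in a slot of the test set; the others read None.
- board2: Green circuit board 90 mm wide (x), 4 mm thick (y, its normal), 110 mm high (z), about 80 g, with an aluminium grip bar along its top edge, 70 mm long, 10 mm thick and 22 mm high. Origin at the middle of its lower edge; z points to the bar. Three or four boards are present, each in a slot of the test set; the others read None.
- board3: Green circuit board 90 mm wide (x), 4 mm thick (y, its normal), 110 mm high (z), about 80 g, with an aluminium grip bar along its top edge, 70 mm long, 10 mm thick and 22 mm high. Origin at the middle of its lower edge; z points to the bar. Three or four boards are present, each in a slot of the test set; the others read None.
- board4: Green circuit board 90 mm wide (x), 4 mm thick (y, its normal), 110 mm high (z), about 80 g, with an aluminium grip bar along its top edge, 70 mm long, 10 mm thick and 22 mm high. Origin at the middle of its lower edge; z points to the bar. Three or four boards are present, each in a slot of the test set; the others read None.
- board5: Green circuit board 90 mm wide (x), 4 mm thick (y, its normal), 110 mm high (z), about 80 g, with an aluminium grip bar along its top edge, 70 mm long, 10 mm thick and 22 mm high. Origin at the middle of its lower edge; z points to the bar. Three or four boards are present, each in a slot of the test set; the others read None.
- handset: White plastic call handset, 200 by 55 by 24 mm, lying in front of the racks; a bystander. Origin under its middle.
- screwdriver: Screwdriver 190 mm long lying behind the racks; a bystander. Origin under its middle.
- motor: Small motor on a plate, 65 by 44 by 40 mm, behind the fixed rack; a bystander. Origin under its middle.
- cup: Clear plastic cup, 72 mm across, 110 mm high, behind the test set; a bystander. Origin under its middle.
- sanitiser: Clear pump bottle, 60 mm across, 155 mm high, left of the test set; a bystander. Origin under its middle.

How it is judged:
On the way, in this order (a step that is already met when the one before it is completed fails the run):
1. The square stop key is pressed alone, with all boards still seated in the test set (value of joint key_square above 0.003 m and value of joint key_bar below 0.0015 m and z of each of board1, board2, board3, board4, board5 in the frame of tester below 0.05 m), for 0.1 s.
2. The long slot-power-off key is pressed alone, with all boards still seated in the test set (value of joint key_bar above 0.003 m and value of joint key_square below 0.0015 m and z of each of board1, board2, board3, board4, board5 in the frame of tester below 0.05 m), for 0.1 s.
3. Every board stands upright in a slot of the loose rack (x of board1 in the frame of rack between -0.02 and 0.02 m and y of board1 in the frame of rack between -0.085 and 0.085 m and z of board1 in the frame of rack between 0 and 0.015 m and angle between each of board1, board2, board3, board4, board5's own z axis and vertical below 0.22 rad and x of board2 in the frame of rack between -0.02 and 0.02 m and y of board2 in the frame of rack between -0.085 and 0.085 m and z of board2 in the frame of rack between 0 and 0.015 m and x of board3 in the frame of rack between -0.02 and 0.02 m and y of board3 in the frame of rack between -0.085 and 0.085 m and z of board3 in the frame of rack between 0 and 0.015 m and x of board4 in the frame of rack between -0.02 and 0.02 m and y of board4 in the frame of rack between -0.085 and 0.085 m and z of board4 in the frame of rack between 0 and 0.015 m and x of board5 in the frame of rack between -0.02 and 0.02 m and y of board5 in the frame of rack between -0.085 and 0.085 m and z of board5 in the frame of rack between 0 and 0.015 m), for 0.2 s.
At the end, for the whole second after the job is handed in: Every board stands in a slot of the loose rack: lower edge within 7 mm of the slot floor, 20 mm of the rack's middle line, leaning under 0.22 rad. The loose rack is level, end to end with the fixed one: gap under 5 mm, offset under 12 mm, angle under 0.06 rad. All at rest, let go (all of step 3 and y of rack_end in the frame of fixed_end below 0.005 m and x of rack_end in the frame of fixed_end between -0.012 and 0.012 m and angle between the y axis of rack and the y axis of fixed_rack, either way round below 0.06 rad and angle between rack's own z axis and vertical below 0.05 rad and linear speed of each of board1, board2, board3, board4, board5, rack below 0.03 m/s); the robot touches nothing.
It fails at once if The round start key is pressed (value of joint key_round above 0.0025 m).
It fails at once if A bystander (handset, screwdriver, motor, cup or pump bottle) is knocked aside by more than 30 mm (distance of any of handset, screwdriver, motor, cup, sanitiser from where it was at the start of the episode above 0.03 m).
Of board1, board2, board3, board4, board5 only 3 to 4 are there at a start; the rules pass over those that are not, and their reading is None.
At some moment in a run one of rack may be knocked a few centimetres aside while the robot is not near it.
Once in a run the grip may slacken for a moment while it holds something.
It also fails if it takes over 208 s, if anything falls off the work surface, if the arm or the gripper's body presses on something with over 40 N, if the wrist force passes 120 N, or if a joint passes its speed limit or range.

### The arm

A 7-joint arm with a two-finger parallel gripper is mounted at the origin on the work surface. World frame = base frame: x ahead of the robot, y to its left, z up, the work surface at z = 0. Lengths are in m, angles in rad, forces in N, time in s.
With the tool pointing down it reaches from about 0.4 to 0.875 m from the base axis. Payload 19.3 kg.
Tool frame: the origin (TCP) lies on the centre line of the jaws, within the pads' length; the fingertips stand 14 mm ahead of it and the grasp point (between the pads) lies 5 mm behind it; z points along the fingers, y is the line along which they close (so a half turn about z gives the same grasp; the last joint's range is limited). The gripper opens to 85 mm and grips with 20 to 120 N. Pads are 22 mm wide; open, the fingers measure 114 mm over their backs; the gripper's body (76 mm by 85 mm) begins 54 mm behind the grasp point. The pads swing forward as they close: fully open they stand 13 mm farther back than shut.
Start: joints at [-1.252, 0.521, -0.036, 1.599, 0.021, 1.021, -0.113], TCP at [0.237, 0.578, 0.208] pointing down, gripper open.
Joint ranges: [-2.91, 2.91], [-0.3, 2.13], [-1.5, 1.42], [0.17, 2.43], [-1.26, 4.41], [0.16, 1.93], [-2.52, 2.52]. Speed limits (rad/s): [1.89, 1.89, 2.39, 2.39, 3.01, 3.01, 3.01].

### API

Orientations are given as [roll, pitch, yaw] about the fixed x, y, z axes, in that order (R = Rz(yaw) Ry(pitch) Rx(roll)).
In Python, from workcell import bot, grab_frame, regions_of gives the robot as it stands. The module is installed in compiled form; this text tells all that it offers.
- The arm moves only by the tool play_rows, never from a script. Its argument "plan" is a list of rows, each a list of 3 entries, a list of its own where there are three numbers: the shift along the tool's x, y, z in units of 2.5 cm (1.0 is 2.5 cm), then the turn, a rotation vector about the tool's x, y, z in units of 0.15 rad (1.0 is 0.15 rad), then the closure, from -1 (fully open) to 1 (shut). In form: [[[tx, ty, tz], [rx, ry, rz], jaw], ...]. A call has 1 to 20 rows; each row shifts and turns the commanded pose from where the row before left it, along the tool's axes as they then stand; what a row does not reach is not made up. A row lasts 1/8 s, in which the tool goes at most 62.5 mm and 10.7 degrees, less where a joint would pass 70% of its speed; a pose out of reach is approached as far as the arm can. A call with a number of a shift or a turn outside -1 to 1 is refused whole. A call with a gripper value outside its range is refused whole. The fingers move at their own pace and stop on an object; "newtons" is the grip in N (left out, the last holds). Time passes only in rows, so rows that do not move let the fingers close. It gives the time, the measured TCP pose, the force, the opening and the grip force at its end, in the units of the state.
- bot.observe(): the state, without advancing time (a new reading comes with each control period).
- grab_frame(name): name is "scene" or "side" or "wrist"; returns a dict with "pixels" (400x640x3 uint8, red, green, blue), "depth" (400x640 float32, m along the optical axis (not along the pixel's ray), 0 where there is no reading), "camera_matrix" (3x3 intrinsics, pixels), "R" (3x3) and "t" (3): a world point X has camera coordinates R X + t. Camera axes: x right, y down, z forward; pixel columns grow to the right and rows downward; lengths in m; the calibration is good to about 2 mm. A picture is of the moment at which its call begins.
- bot.job_done(): hands the job in; it is judged then, once.
Trained networks look in the newest picture that a camera, given by its name, has taken for a name from the list of things; names that differ only in an ending like _2 or _b are one class to them, and where a whole thing is asked for, a point or a joint stands for the part that bears it (a point fixed in the world has none). Each returns a list of dicts, best first, with "p" (0 to 1); they miss things now and then, are a little off and sometimes report something else, mostly with a low value. They report only what shows in the picture. A call takes as long as a camera call.
- regions_of(thing, camera): "mask" (400x640 bool, what is visible of it) and "box" ([left, top, right, bottom] in pixels, round what is visible of it).
The state is a dict: "clock": time; "qpos": joint angles; "qd": joint speeds; "joint_efforts": joint torques, N m; "position": TCP position; "tool_rot": TCP orientation; "force": force on the tool from outside, world axes, zero at the start; "moment": the same for the moment, N m; "grip_width": finger opening in m; "finger_force": force on a finger pad.
Only numpy, scipy, OpenCV 4.12 (cv2) and the standard library are available. Lean on these libraries where they do the work, as an engineer would, in place of code of your own. Each camera call takes 0.05 s, during which the arm holds its last target. There are 200 camera calls.

## Working session

There is one attempt and no reset: what is moved stays moved. The work goes in short steps, Python scripts to look and compute and a tool call to move; the robot and the scene stay as the last step left them, time stands still between calls to the robot, and variables do not carry over. Pictures are saved under pics/ and viewed, at most 14 in all, crops included, and the job is handed in when it is done.

Besides the shell and the picture viewer there is one more tool, called by a JSON object that holds its "name" and its "arguments", one argument or row to a line. play_rows: Moves the arm, as the interface text tells. Its arguments: {"type":"object","properties":{"plan":{"type":"array"},"newtons":{"type":"number"}},"required":["plan"]}

```bash
mkdir -p pics
cat > h.py <<'E'
import numpy as np, cv2
from workcell import bot, grab_frame, regions_of
def cloud(f):
    d=f["depth"];K=f["camera_matrix"];v,u=np.mgrid[0:400,0:640]
    c=np.stack([(u-K[0,2])/K[0,0]*d,(v-K[1,2])/K[1,1]*d,d],-1)
    P=(c-f["t"])@f["R"]; P[d<=0]=np.nan
    return P
def proj(f,X):
    c=f["R"]@np.array(X)+f["t"];p=f["camera_matrix"]@c;return p[:2]/p[2]
def save(f,n): cv2.imwrite("pics/"+n,f["pixels"][:,:,::-1])
E
python3 - <<'E'
from h import *
s=bot.observe();print({k:np.round(v,3) for k,v in s.items()})
out=[]
for c in["scene","side","wrist"]:
    f=grab_frame(c);save(f,c+"0.png");np.savez(c+"0.npz",**f)
    print(c,"campos",np.round(-f["R"].T@f["t"],3),"axis",np.round(f["R"][2],2))
    P=cloud(f)
    for n in["tester","key_square","key_bar","key_round","rack","fixed_rack","board1","handset","screwdriver","motor","cup","sanitiser"]:
        for r in regions_of(n,c)[:6]:
            if r["p"]<.3: continue
            q=P[r["mask"]];q=q[~np.isnan(q[:,0])]
            if len(q): print(c,n,round(r["p"],2),np.int32(r["box"]),np.round(np.median(q,0),3),np.round(np.percentile(q,2,axis=0),3),np.round(np.percentile(q,98,axis=0),3))
E
```

```text
{'clock': np.float64(0.0), 'qpos': array([-1.252,  0.522, -0.036,  1.6  ,  0.021,  1.021, -0.113]), 'qd': array([ 0.   , -0.001,  0.001,  0.001,  0.   , -0.   , -0.   ]), 'joint_efforts': array([ 2.0000e-03, -9.2710e+01,  1.9810e+00, -3.6991e+01,  1.8000e-02,
        9.0000e-03,  0.0000e+00]), 'position': array([0.237, 0.578, 0.207]), 'tool_rot': array([-3.14 ,  0.   ,  2.753]), 'force': array([ 0.169, -0.405,  0.123]), 'moment': array([ 0.001, -0.014, -0.034]), 'finger_force': np.float64(0.0), 'grip_width': np.float64(0.086)}
scene campos [1.166 0.353 1.155] axis [-0.48 -0.25 -0.84]
scene tester 0.95 [326 180 457 300] [0.55  0.245 0.061] [0.426 0.102 0.016] [0.659 0.364 0.107]
scene tester 0.43 [219 147 313 225] [ 0.549 -0.146  0.036] [ 0.5   -0.262  0.003] [ 0.609 -0.017  0.104]
scene tester 0.35 [402 202 412 212] [0.456 0.235 0.07 ] [0.441 0.222 0.064] [0.468 0.248 0.075]
scene key_bar 0.67 [373 190 389 201] [0.453 0.169 0.071] [0.442 0.15  0.066] [0.461 0.189 0.075]
scene key_round 0.5 [424 210 435 219] [0.457 0.301 0.071] [0.444 0.289 0.065] [0.47  0.312 0.075]
scene rack 0.71 [
[... 3005 characters left out ...]
 0.026] [ 0.75  -0.201  0.001] [ 0.807 -0.166  0.043]
side cup 0.74 [289 242 318 283] [0.764 0.22  0.076] [0.729 0.176 0.005] [0.794 0.243 0.112]
side cup 0.36 [270 139 332 209] [ 0.552 -0.142  0.044] [ 0.5   -0.264  0.005] [ 0.608 -0.016  0.104]
side sanitiser 0.87 [395 280 431 332] [0.618 0.492 0.087] [0.578 0.457 0.001] [0.635 0.51  0.153]
side sanitiser 0.59 [270 138 334 209] [ 0.553 -0.143  0.044] [ 0.501 -0.264  0.005] [ 0.608 -0.016  0.104]
wrist campos [0.168 0.608 0.374] axis [ 0.28 -0.11 -0.95]
wrist tester 0.8 [116 352 245 398] [0.425 0.373 0.026] [0.417 0.223 0.008] [0.461 0.375 0.046]
wrist board1 0.73 [115 351 245 398] [0.425 0.373 0.025] [0.417 0.225 0.008] [0.46  0.375 0.045]
```

View pics/scene0.png

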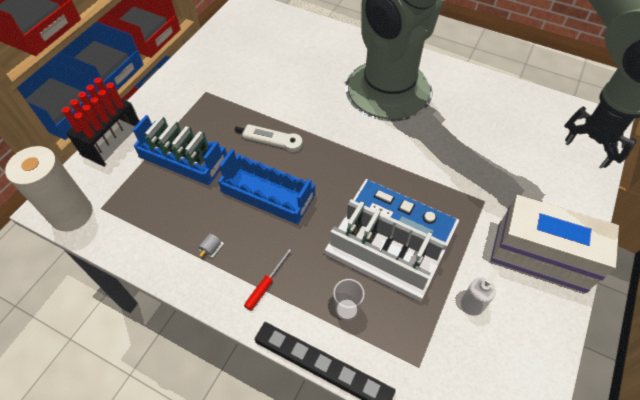

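View pics/side0.png

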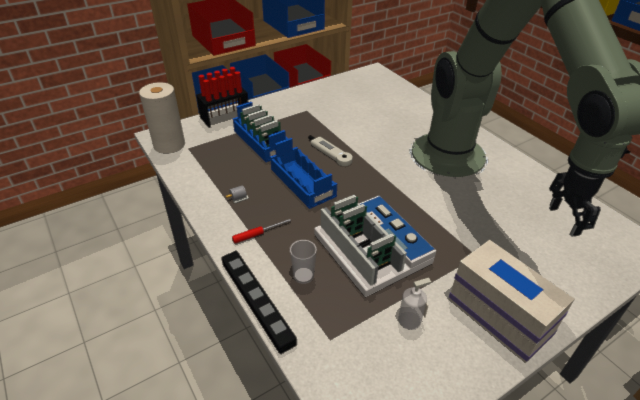

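The scene view shows the tester at about (390,240), the loose rack at (268,185) and the fixed rack at (180,150). The keys run round at (430,214), square at (407,207) and long at (381,195). Boards show at (355,218), (372,226) and (423,247). Next I'll measure the bars and rack features more precisely.

```bash
cat >> h.py <<'E'
def rackfit(P,m,z0=.095,z1=.112):
    """end plate tops of a rack: mask points near z 105 split in y"""
    q=P[m];q=q[(q[:,2]>z0)&(q[:,2]<z1)];return q
def rect(q):
    (c,s,a)=cv2.minAreaRect((q[:,:2]*1000).astype(np.float32));return np.round(c,1),np.round(s,1),round(a,2)
E
python3 - <<'E'
from h import *
ims=[]
for c in["scene","side"]:
    f=dict(np.load(c+"0.npz"));P=cloud(f)
    Q=P.reshape(-1,3);Q=Q[~np.isnan(Q[:,0])]
    def box(x0,x1,y0,y1,z0,z1):
        return Q[(Q[:,0]>x0)&(Q[:,0]<x1)&(Q[:,1]>y0)&(Q[:,1]<y1)&(Q[:,2]>z0)&(Q[:,2]<z1)]
    b=box(.5,.68,.1,.38,.143,.16)
    h=np.histogram(b[:,1],bins=np.arange(.1,.39,.01));print(c,"bars",h[0])
    for y in(.143,.188,.233,.278,.323):
        k=b[abs(b[:,1]-y)<.015]
        if len(k)>20: print(y,len(k),rect(k),np.median(k,0).round(4))
    for n,y0,y1 in(("loose+",-.06,.02),("loose-",-.29,-.23),("fix+",-.34,-.29),("fix-",-.6,-.53)):
        k=box(.45,.66,y0,y1,.099,.11)
        if len(k)>10: print(n,len(k),rect(k),np.median(k,0).round(4),k[:,0].min().round(3),k[:,0].max().round(3))
    k=box(.4,.7,.08,.4,.098,.112);print("tester strips/top",len(k),rect(k))
    k=box(.42,.48,.1,.38,.055,.063);print("panel",len(k),rect(k))
    u=(300,160,470,310) if c=="scene" else (300,180,450,300)
    ims.append(cv2.resize(f["pixels"][u[1]:u[3],u[0]:u[2]],(400,340),interpolation=cv2.INTER_CUBIC))
cv2.imwrite("pics/crop.png",np.hstack(ims)[:,:,::-1])
E
```

```text
scene bars [  0   0   0  46  73   0   0   0 102  16   0   0   0   0   0   0   0   0
   0   0   0  60  62   0   0   0   0   0   0]
0.143 119 (array([581.3, 140.8]), array([10.2, 71.9]), 88.43) [0.5829 0.1411 0.1496]
0.188 118 (array([582.8, 185.8]), array([10.7, 70.9]), 87.45) [0.5835 0.1862 0.1491]
0.323 122 (array([584. , 320.3]), array([ 9.5, 76.4]), 88.28) [0.5868 0.3202 0.1499]
loose+ 89 (array([549. , -22.4]), array([64.5, 11. ]), 0.27) [ 0.5519 -0.0217  0.1043] 0.517 0.581
loose- 80 (array([ 555.2, -260.3]), array([62.4, 12.6]), 0.03) [ 0.5574 -0.2613  0.104 ] 0.524 0.586
fix+ 83 (array([ 551.9, -316.2]), array([67.6, 11.5]), 2.49) [ 0.5545 -0.3152  0.1045] 0.518 0.586
fix- 83 (array([ 562. , -555.7]), array([65.1, 16.7]), 5.25) [ 0.5657 -0.5549  0.1037] 0.529 0.595
tester strips/top 1561 (array([583.1, 229.9]), array([261.7, 114.5]), 88.0)
panel 1289 (array([450.1, 236.4]), array([272. ,  59.8]), 89.97)
side bars [ 0  0  0 29 66  0  0  3 80 16  0  0  0  0  0  0  0  0  0  0  0 42 64  0
  0  0  0  0  0]
0.143 95 (array([584.5, 139.3]), array([15.9, 78.8]), 88.02) [0.5835 0.1421 0.1488]
0.188 99 (array([578.4, 185.3]), array([12.2, 77. ]), 87.54) [0.5806 0.1873 0.1494]
0.323 106 (array([586.4, 321.1]), array([13.8, 70.9]), 89.87) [0.5866 0.3217 0.1493]
loose+ 61 (array([548.6, -21.9]), array([15.3, 63.6]), 87.3) [ 0.5516 -0.0214  0.104 ] 0.517 0.58
loose- 53 (array([ 555.7, -261.4]), array([63.5, 17.5]), 2.4) [ 0.5548 -0.2606  0.1043] 0.524 0.588
fix+ 49 (array([ 551.3, -316.4]), array([69., 17.]), 5.89) [ 0.5513 -0.3147  0.1039] 0.517 0.585
fix- 44 (array([ 559.9, -554.7]), array([17. , 67.7]), 87.64) [ 0.5622 -0.5543  0.1036] 0.526 0.594
tester strips/top 1035 (array([582.6, 230. ]), array([265.8, 114.5]), 87.74)
panel 825 (array([450.2, 236.7]), array([271.6,  59.5]), 89.9)
```

View pics/crop.png

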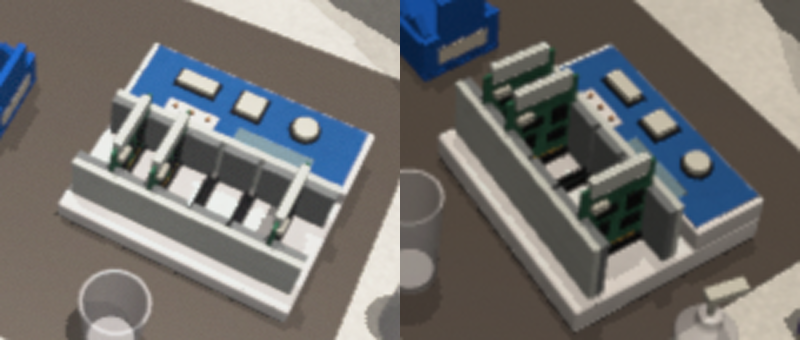

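Three boards are seated, in slots 1, 2 and 5, and the tester is yawed about -0.03 rad. I'll go above the square key.

{"name": "play_rows", "arguments": {
  "plan": [
    [[0,0,0],[0,0,-0.8],1],
    [[0,0,0],[0,0,-0.8],1],
    [[0,0,0],[0,0,-0.8],1],
    [[-0.66,-0.96,0],[0,0,0],1],
    [[-0.66,-0.96,0],[0,0,0],1],
    [[-0.66,-0.96,0],[0,0,0],1],
    [[-0.66,-0.96,0],[0,0,0],1],
    [[-0.66,-0.96,0],[0,0,0],1],
    [[-0.66,-0.96,0],[0,0,0],1],
    [[-0.66,-0.96,0],[0,0,0],1],
    [[-0.66,-0.96,0],[0,0,0],1],
    [[-0.66,-0.96,0],[0,0,0],1],
    [[-0.66,-0.96,0],[0,0,0],1],
    [[-0.66,-0.96,0],[0,0,0],1],
    [[-0.66,-0.96,0],[0,0,0],1],
    [[-0.66,-0.96,0],[0,0,0],1],
    [[-0.66,-0.96,0],[0,0,0],1],
    [[0,0,0.7],[0,0,0],1],
    [[0,0,0.7],[0,0,0],1],
    [[0,0,0],[0,0,0],1]
  ],
  "newtons": 60
}}

```text
clock: 4.45
position: [0.4577, 0.2355, 0.1721]
tool_rot: [-3.141, -0.001, 3.113]
force: [-0.1, -0.1, -0.1]
grip_width: -0.0
finger_force: 0.0
```

```bash
cat >> h.py <<'E'
def look(y0,y1,x0=.4,x1=.7,z0=.143,z1=.16,cams=("wrist",)):
    for c in cams:
        f=grab_frame(c);P=cloud(f).reshape(-1,3);P=P[~np.isnan(P[:,0])]
        k=P[(P[:,0]>x0)&(P[:,0]<x1)&(P[:,1]>y0)&(P[:,1]<y1)&(P[:,2]>z0)&(P[:,2]<z1)]
        print(c,len(k),rect(k) if len(k)>5 else "", np.median(k,0).round(4) if len(k) else "")
    return f
def go(x,y,z,yaw):
    s=bot.observe();p=s["position"];w=s["tool_rot"][2];d=np.array([x,y])-p[:2]
    t=[np.cos(yaw)*d[0]+np.sin(yaw)*d[1],np.sin(yaw)*d[0]-np.cos(yaw)*d[1],p[2]-z]
    print("rz units",round(-((yaw-w+np.pi)%(2*np.pi)-np.pi)/.15,2),"shift units",np.round(np.array(t)/.025,2),"pos",p.round(4),"rot",s["tool_rot"].round(4),"w",round(float(s["grip_width"]),4),"F",s["force"].round(1),round(float(s["clock"]),2))
E
python3 - <<'E'
from h import *
f=grab_frame("wrist");save(f,"w1.png");P=cloud(f)
for n in("key_square","key_bar","key_round"):
    for r in regions_of(n,"wrist")[:3]:
        q=P[r["mask"]];q=q[~np.isnan(q[:,0])];q=q[(q[:,2]>.066)&(q[:,2]<.078)]
        if len(q)>5: print(n,round(r["p"],2),np.int32(r["box"]),rect(q),np.median(q,0).round(4))
go(.4555,.235,.10,3.1116)
E
```

```text
key_square 0.77 [301 169 340 199] (array([452.3, 235.9]), array([27.3, 27.7]), 89.18) [0.4517 0.236  0.0709]
key_square 0.68 [157 116 481 368] (array([509.8, 226.5]), array([201.7, 213.8]), 36.76) [0.4572 0.2319 0.0709]
key_bar 0.77 [212 172 269 195] (array([450.2, 170.1]), array([44.5, 17.9]), 87.86) [0.4495 0.1706 0.0707]
key_round 0.98 [377 166 415 203] (array([454.5, 301.6]), array([27. , 26.7]), 88.51) [0.454  0.3013 0.0709]
rz units 0.01 shift units [ 0.12 -0.05  2.94] pos [0.4585 0.2361 0.1735] rot [3.1410e+00 9.0000e-04 3.1128e+00] w 0.0 F [-0.1  0.2  0.4] 4.65
```

View pics/w1.png

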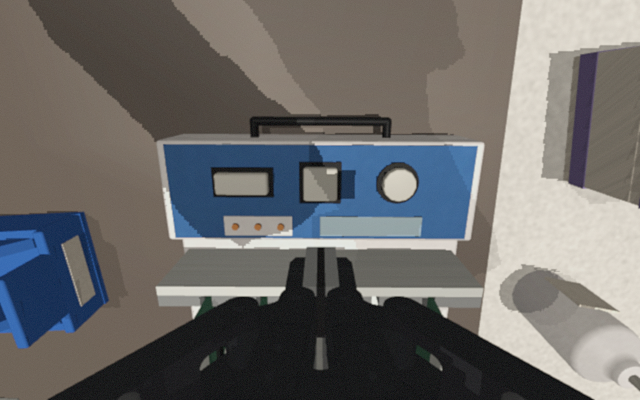

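{"name": "play_rows", "arguments": {
  "plan": [
    [[0.2,0,0.8],[0,0,0],1],
    [[0,0,0.8],[0,0,0],1],
    [[0,0,0.8],[0,0,0],1],
    [[0,0,0.7],[0,0,0],1],
    [[0,0,0.35],[0,0,0],1],
    [[0,0,0.3],[0,0,0],1],
    [[0,0,0],[0,0,0],1],
    [[0,0,0],[0,0,0],1],
    [[0,0,0],[0,0,0],1]
  ]
}}

```text
clock: 5.78
position: [0.4534, 0.2361, 0.0794]
tool_rot: [3.141, 0.001, 3.113]
force: [-0.7, 0.2, 0.3]
grip_width: -0.0002
finger_force: 0.0
```

{"name": "play_rows", "arguments": {
  "plan": [
    [[0,0,0.06],[0,0,0],1],
    [[0,0,0],[0,0,0],1]
  ]
}}

```text
clock: 6.02
position: [0.4532, 0.2359, 0.0775]
tool_rot: [-3.142, 0.0, 3.113]
force: [-0.5, 0.8, -0.9]
grip_width: -0.0002
finger_force: 0.0
```

Run:
```python
from h import *
go(.453,.236,.08,3.1116)
f=grab_frame("wrist");P=cloud(f)
for n in("key_square","key_bar"):
    for r in regions_of(n,"wrist")[:2]:
        q=P[r["mask"]];q=q[~np.isnan(q[:,0])]
        if len(q)>5: print(n,round(r["p"],2),np.int32(r["box"]),np.median(q,0).round(4))
f=grab_frame("side")
cv2.imwrite("pics/s2.png",cv2.resize(f["pixels"][170:300,300:460],(640,520),interpolation=2)[:,:,::-1])
```

```text
rz units 0.01 shift units [ 0.01  0.   -0.1 ] pos [0.4532 0.2359 0.0775] rot [-3.1416  0.      3.1127] w -0.0002 F [-0.5  0.8 -0.9] 6.03
key_square 0.72 [294 209 346 256] [0.4486 0.2361 0.0708]
key_bar 0.58 [162 215 245 249] [0.4487 0.1713 0.0706]
```

View pics/s2.png

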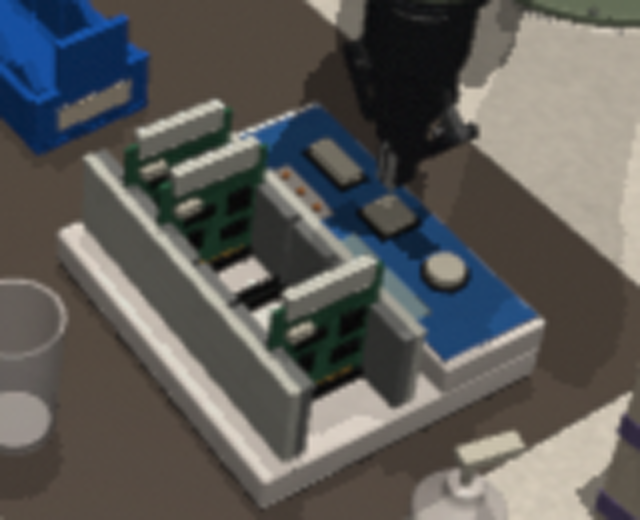

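Run:
```python
from h import *
for c in("side","scene"):
    f=grab_frame(c);P=cloud(f);Q=P.reshape(-1,3);C=f["pixels"].reshape(-1,3)
    m=(Q[:,0]>.4)&(Q[:,0]<.5)&(Q[:,1]>.19)&(Q[:,1]<.28)&(Q[:,2]>.074)&(Q[:,2]<.13)
    q=Q[m]; o=np.argsort(q[:,2])[:12];print(c,q[o].round(3).tolist(),C[m][o][:4].tolist())
    print(proj(f,[.4532,.2359,.0775]),proj(f,[.4532,.2359,.0635]))
```

```text
side [[0.468, 0.233, 0.074], [0.456, 0.237, 0.075], [0.459, 0.241, 0.076], [0.463, 0.24, 0.102], [0.463, 0.236, 0.103], [0.464, 0.232, 0.104], [0.465, 0.228, 0.105], [0.461, 0.242, 0.106], [0.457, 0.245, 0.107], [0.464, 0.236, 0.107], [0.464, 0.227, 0.108], [0.453, 0.245, 0.109]] [[87, 83, 74], [89, 86, 76], [87, 85, 74], [53, 61, 70]]
[397.60392156 221.01825838] [397.04854372 224.42772672]
scene [[0.449, 0.225, 0.074], [0.45, 0.237, 0.074], [0.454, 0.244, 0.074], [0.461, 0.224, 0.075], [0.467, 0.241, 0.075], [0.454, 0.224, 0.076], [0.459, 0.229, 0.076], [0.466, 0.23, 0.106], [0.466, 0.233, 0.107], [0.465, 0.241, 0.107], [0.461, 0.242, 0.108], [0.461, 0.244, 0.108]] [[141, 138, 127], [116, 111, 104], [114, 112, 102], [120, 114, 106]]
[407.37723993 204.01913066] [406.61399306 206.8407739 ]
```

The fingertips show at z≈0.10 in both views, about 38 mm higher than the stated TCP offset implies. I'll descend carefully and watch the force.

{"name": "play_rows", "arguments": {
  "plan": [
    [[0,0,0.4],[0,0,0],1],
    [[0,0,0.4],[0,0,0],1],
    [[0,0,0.2],[0,0,0],1],
    [[0,0,0],[0,0,0],1]
  ]
}}

```text
clock: 6.82
position: [0.4529, 0.2358, 0.052]
tool_rot: [-3.141, -0.001, 3.113]
force: [-0.4, -0.1, -0.3]
grip_width: 0.0001
finger_force: 0.0
```

```bash
cat >> h.py <<'E'
def tips(x0=.4,x1=.5,y0=.19,y1=.28,z0=.078,z1=.14,cams=("side","scene")):
  for c in cams:
    f=grab_frame(c);Q=cloud(f).reshape(-1,3)
    m=(Q[:,0]>x0)&(Q[:,0]<x1)&(Q[:,1]>y0)&(Q[:,1]<y1)&(Q[:,2]>z0)&(Q[:,2]<z1)
    q=Q[m];o=np.argsort(q[:,2])[:6];print(c,q[o].round(3).tolist())
E
python3 -c "
from h import *
go(.453,.236,.05,3.1116);tips()"
```

```text
rz units 0.01 shift units [-0.    0.01  0.08] pos [0.4529 0.2358 0.052 ] rot [-3.1410e+00 -8.0000e-04  3.1127e+00] w 0.0001 F [-0.4 -0.1 -0.3] 6.83
side [[0.463, 0.231, 0.078], [0.448, 0.245, 0.079], [0.465, 0.242, 0.081], [0.466, 0.229, 0.083], [0.466, 0.239, 0.083], [0.464, 0.241, 0.083]]
scene [[0.458, 0.242, 0.08], [0.465, 0.242, 0.08], [0.465, 0.231, 0.08], [0.464, 0.239, 0.08], [0.466, 0.237, 0.081], [0.465, 0.233, 0.083]]
```

{"name": "play_rows", "arguments": {
  "plan": [
    [[0,0,0.2],[0,0,0],1],
    [[0,0,0.1],[0,0,0],1],
    [[0,0,0.05],[0,0,0],1],
    [[0,0,0],[0,0,0],1]
  ]
}}

```text
clock: 7.42
position: [0.4533, 0.2361, 0.0439]
tool_rot: [3.141, 0.0, 3.113]
force: [1.7, 0.8, 4.1]
grip_width: -0.0001
finger_force: 1.6
```

{"name": "play_rows", "arguments": {
  "plan": [
    [[0,0,0.08],[0,0,0],1],
    [[0,0,0.06],[0,0,0],1],
    [[0,0,0],[0,0,0],1],
    [[0,0,0],[0,0,0],1]
  ]
}}

```text
clock: 7.92
position: [0.4535, 0.2362, 0.0418]
tool_rot: [3.141, 0.001, 3.113]
force: [-8.6, -3.8, 41.6]
grip_width: -0.0
finger_force: 20.8
```

Square key is fully down. Now the long key.

{"name": "play_rows", "arguments": {
  "plan": [
    [[0,0,-0.5],[0,0,0],1],
    [[0,0,-0.5],[0,0,0],1],
    [[0.02,-0.66,0],[0,0,0],1],
    [[0.02,-0.66,0],[0,0,0],1],
    [[0,-0.66,0],[0,0,0],1],
    [[0,-0.66,0],[0,0,0],1],
    [[0,0,0],[0,0,0],1],
    [[0,0,0.4],[0,0,0],1],
    [[0,0,0.4],[0,0,0],1],
    [[0,0,0.14],[0,0,0],1],
    [[0,0,0],[0,0,0],1],
    [[0,0,0],[0,0,0],1],
    [[0,0,0],[0,0,0],1]
  ]
}}

```text
clock: 9.55
position: [0.4502, 0.1706, 0.0421]
tool_rot: [3.141, 0.0, 3.113]
force: [-4.3, -1.4, 24.8]
grip_width: -0.0002
finger_force: 12.6
```

Long key bottomed out too. Lift and approach board 1.

{"name": "play_rows", "arguments": {
  "plan": [
    [[0,0,-1],[0,0,0],1],
    [[0,0,-1],[0,0,0],1],
    [[0,0,-1],[0,0,0],1],
    [[0,0,-1],[0,0,0],1],
    [[0,0,-1],[0,0,0],0.4],
    [[0,0,-1],[0,0,0],0.4],
    [[0,0,0],[0,0,0],0.4],
    [[0,0,0],[0,0,0],0.4]
  ]
}}

```text
clock: 10.55
position: [0.4499, 0.1701, 0.191]
tool_rot: [-3.141, -0.001, 3.113]
force: [0.5, 0.7, 0.7]
grip_width: 0.0255
finger_force: 0.0
```

Run:
```python
from h import *
f=look(.125,.16);save(f,"w3.png");P=cloud(f)
for y in(.186,.321): 
    Q=P.reshape(-1,3);k=Q[(abs(Q[:,1]-y)<.015)&(Q[:,2]>.143)&(Q[:,2]<.157)&(Q[:,0]>.5)];print(len(k),rect(k) if len(k)>5 else"",np.median(k,0).round(4))
go(.583,.1415,.16,3.1116)
tips(z0=.12,z1=.3,y0=.1,y1=.24,x1=.49)
```

```text
wrist 407 (array([558.6, 142.8]), array([ 9.9, 29.1]), 87.07) [0.5569 0.1436 0.1497]
467 (array([560.1, 187.4]), array([10.1, 30.2]), 87.8) [0.5567 0.1872 0.1497]
285 (array([557.4, 322.2]), array([10.5, 15.5]), 89.31) [0.5536 0.3215 0.1493]
rz units 0.01 shift units [-5.36 -0.98  1.23] pos [0.4498 0.17   0.1909] rot [-3.1409e+00 -1.3000e-03  3.1131e+00] w 0.0257 F [-0.2 -0.3 -0.9] 10.6
side [[0.446, 0.186, 0.213], [0.447, 0.156, 0.215], [0.437, 0.152, 0.216], [0.458, 0.156, 0.216], [0.451, 0.156, 0.217], [0.462, 0.187, 0.217]]
scene [[0.454, 0.188, 0.212], [0.448, 0.156, 0.214], [0.462, 0.188, 0.218], [0.462, 0.157, 0.218], [0.445, 0.157, 0.219], [0.456, 0.188, 0.219]]
```

View pics/w3.png

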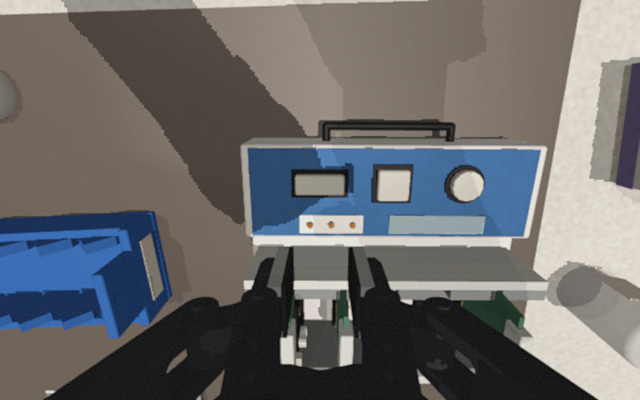

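{"name": "play_rows", "arguments": {
  "plan": [
    [[-0.9,-0.16,0],[0,0,0],0.4],
    [[-0.9,-0.16,0],[0,0,0],0.4],
    [[-0.9,-0.16,0],[0,0,0],0.4],
    [[-0.9,-0.16,0],[0,0,0],0.4],
    [[-0.9,-0.16,0],[0,0,0],0.4],
    [[-0.86,-0.16,0],[0,0,0],0.4],
    [[0,0,0],[0,0,0],0.4],
    [[0,0,0.6],[0,0,0],0.4],
    [[0,0,0.6],[0,0,0],0.4],
    [[0,0,0.6],[0,0,0],0.4],
    [[0,0,0],[0,0,0],0.4]
  ]
}}

```text
clock: 12.08
position: [0.5826, 0.1421, 0.1453]
tool_rot: [-3.141, -0.002, 3.113]
force: [0.3, 0.5, 0.3]
grip_width: 0.0253
finger_force: 0.0
```

Run:
```python
from h import *
go(.583,.142,.096,3.1116)
f=grab_frame("side");a=cv2.resize(f["pixels"][150:270,300:460],(400,300),interpolation=2);f=grab_frame("scene")
b=cv2.resize(f["pixels"][150:270,300:460],(400,300),interpolation=2)
cv2.imwrite("pics/c4.png",np.hstack([a,b])[:,:,::-1])
```

```text
rz units 0.01 shift units [-0.02 -0.    1.97] pos [0.5826 0.1421 0.1453] rot [-3.1409e+00 -2.2000e-03  3.1130e+00] w 0.0253 F [0.3 0.5 0.3] 12.07
```

View pics/c4.png

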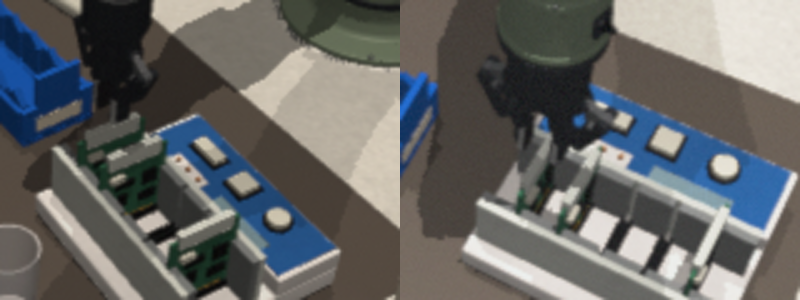

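Crop: the fingers straddle the board 1 bar at about (115,115) left and (540,140) right, with tips just above it. Descend and grip.

{"name": "play_rows", "arguments": {
  "plan": [
    [[0,0,0.5],[0,0,0],0.4],
    [[0,0,0.5],[0,0,0],0.4],
    [[0,0,0.5],[0,0,0],0.4],
    [[0,0,0.35],[0,0,0],0.4],
    [[0,0,0],[0,0,0],0.4],
    [[0,0,0],[0,0,0],1],
    [[0,0,0],[0,0,0],1],
    [[0,0,0],[0,0,0],1],
    [[0,0,0],[0,0,0],1]
  ],
  "newtons": 60
}}

```text
clock: 13.3
position: [0.5837, 0.1419, 0.1009]
tool_rot: [-3.141, 0.0, 3.112]
force: [-0.3, -3.8, 4.9]
grip_width: 0.0088
finger_force: 59.4
```

{"name": "play_rows", "arguments": {
  "plan": [
    [[0,0,-0.2],[0,0,0],1],
    [[0,0,-0.4],[0,0,0],1],
    [[0,0,-0.5],[0,0,0],1],
    [[0,0,-0.5],[0,0,0],1],
    [[0,0,-0.6],[0,0,0],1],
    [[0,0,-0.6],[0,0,0],1],
    [[0,0,-0.6],[0,0,0],1],
    [[0,0,-0.6],[0,0,0],1],
    [[0,0,0],[0,0,0],1],
    [[0,0,0],[0,0,0],1]
  ]
}}

```text
clock: 14.55
position: [0.5833, 0.1422, 0.2002]
tool_rot: [-3.141, -0.001, 3.113]
force: [-0.3, 0.1, -0.8]
grip_width: 0.0084
finger_force: 58.7
```

```bash
cat >> h.py <<'E'
def rack(cams=("scene","side")):
    """loose rack pose from the tops of its end plates, each located near its expected place"""
    for c in cams:
        f=grab_frame(c);P=cloud(f);Q=P.reshape(-1,3);C=f["pixels"].reshape(-1,3).astype(int)
        m=(Q[:,0]>.45)&(Q[:,0]<.66)&(Q[:,1]>-.30)&(Q[:,1]<.06)&(Q[:,2]>.099)&(Q[:,2]<.11)&(C[:,2]>C[:,0]+40)
        k=Q[m]; mid=(k[:,1].min()+k[:,1].max())/2
        E=[]
        for e in(k[k[:,1]<mid-.08],k[k[:,1]>mid+.08]):
            if len(e)>10:
                x=(np.percentile(e[:,0],1)+np.percentile(e[:,0],99))/2
                E.append([x,np.median(e[:,1])]);print(c,len(e),np.round(E[-1],4),np.ptp(e[:,0]).round(3))
        if len(E)==2:
            a,b=np.array(E);th=-np.arctan2(*(b-a));cen=(a+b)/2
            print("centre",cen.round(4),"yaw",round(th,4),"len",np.linalg.norm(b-a).round(4))
            yv=np.array([-np.sin(th),np.cos(th)])
            for i,s in enumerate((-.0675,-.0225,.0225,.0675)): print(" slot",i+1,(cen+s*yv).round(4),end="")
            print()
def board(y0,y1,x0=.45,x1=.7,cams=("side","scene"),z0=.02,z1=.27):
    """carried board: green pixels"""
    for c in cams:
        f=grab_frame(c);Q=cloud(f).reshape(-1,3);C=f["pixels"].reshape(-1,3).astype(int)
        m=(Q[:,0]>x0)&(Q[:,0]<x1)&(Q[:,1]>y0)&(Q[:,1]<y1)&(Q[:,2]>z0)&(Q[:,2]<z1)&(C[:,1]>C[:,0]+12)&(C[:,1]>C[:,2])
        k=Q[m];
        if len(k): print(c,len(k),"lo",np.percentile(k,2,axis=0).round(4),"hi",np.percentile(k,98,axis=0).round(4),"fit n", np.linalg.svd(k-k.mean(0),full_matrices=False)[2][2].round(3),k.mean(0).round(4))
E
python3 - <<'E'
from h import *
go(.583,.142,.096,3.1116)
rack(); board(.11,.165,z0=.05)
f=grab_frame("side");a=cv2.resize(f["pixels"][100:260,270:470],(400,320),interpolation=2);f=grab_frame("scene")
b=cv2.resize(f["pixels"][100:260,260:460],(400,320),interpolation=2)
cv2.imwrite("pics/c5.png",np.hstack([a,b])[:,:,::-1])
E
```

```text
rz units 0.01 shift units [ 0.01 -0.01  4.17] pos [0.5833 0.1422 0.2002] rot [-3.1415e+00 -5.0000e-04  3.1128e+00] w 0.0084 F [-0.3  0.1 -0.8] 14.55
scene 83 [ 0.5557 -0.2611] 0.065
scene 92 [ 0.5489 -0.0217] 0.067
centre [ 0.5523 -0.1414] yaw 0.0286 len 0.2395
 slot 1 [ 0.5542 -0.2089] slot 2 [ 0.5529 -0.1639] slot 3 [ 0.5516 -0.1189] slot 4 [ 0.5504 -0.074 ]
side 52 [ 0.5556 -0.2614] 0.065
side 62 [ 0.5487 -0.0216] 0.065
centre [ 0.5522 -0.1415] yaw 0.0287 len 0.2399
 slot 1 [ 0.5541 -0.209 ] slot 2 [ 0.5528 -0.164 ] slot 3 [ 0.5515 -0.119 ] slot 4 [ 0.5502 -0.074 ]
side 362 lo [0.5361 0.1386 0.1451] hi [0.6242 0.1468 0.2366] fit n [ 0.029  1.    -0.008] [0.5805 0.1425 0.1868]
scene 68 lo [0.5763 0.139  0.149 ] hi [0.6257 0.1435 0.2397] fit n [-0.058 -0.998 -0.004] [0.6192 0.1415 0.1972]
```

View pics/c5.png

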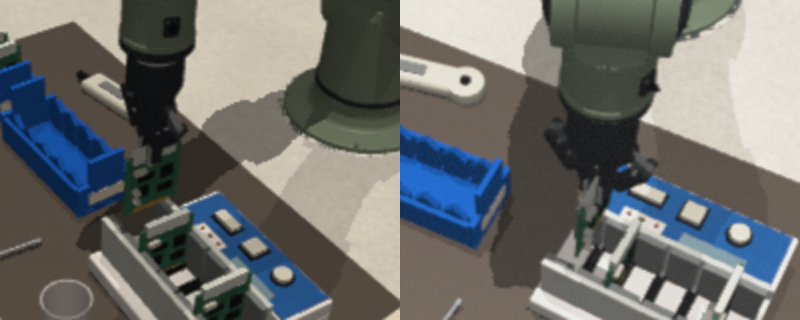

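Board is held upright, bottom at 0.14, and the rack is at slot 1 (0.554,-0.209) with yaw 0.029. Carry there.

{"name": "play_rows", "arguments": {
  "plan": [
    [[0,0,0],[0,0,-0.38],1],
    [[0.05,-0.5,0],[0,0,0],1],
    [[0.1,-0.9,0],[0,0,0],1],
    [[0.1,-0.9,0],[0,0,0],1],
    [[0.1,-0.9,0],[0,0,0],1],
    [[0.1,-0.9,0],[0,0,0],1],
    [[0.1,-0.9,0],[0,0,0],1],
    [[0.1,-0.9,0],[0,0,0],1],
    [[0.1,-0.9,0],[0,0,0],1],
    [[0.1,-0.9,0],[0,0,0],1],
    [[0.1,-0.9,0],[0,0,0],1],
    [[0.1,-0.9,0],[0,0,0],1],
    [[0.1,-0.9,0],[0,0,0],1],
    [[0.1,-0.9,0],[0,0,0],1],
    [[0.1,-0.9,0],[0,0,0],1],
    [[0.1,-0.9,0],[0,0,0],1],
    [[0.03,-0.9,0],[0,0,0],1],
    [[0,0,0],[0,0,0],1],
    [[0,0,0],[0,0,0],1]
  ]
}}

```text
clock: 17.23
position: [0.5558, -0.2091, 0.2005]
tool_rot: [3.141, -0.0, -3.115]
force: [0.3, 0.5, -0.6]
grip_width: 0.009
finger_force: 63.9
```

Run:
```python
from h import *
rack(); board(-.24,-.18,z0=.12)
go(.556,-.209,.067,3.170)
```

```text
scene 53 [ 0.5656 -0.2607] 0.043
scene 90 [ 0.5492 -0.0215] 0.065
centre [ 0.5574 -0.1411] yaw 0.0683 len 0.2398
 slot 1 [ 0.562  -0.2084] slot 2 [ 0.5589 -0.1635] slot 3 [ 0.5559 -0.1186] slot 4 [ 0.5528 -0.0737]
side 15 [ 0.578  -0.2614] 0.019
side 61 [ 0.5491 -0.0219] 0.066
centre [ 0.5636 -0.1417] yaw 0.1197 len 0.2412
 slot 1 [ 0.5716 -0.2087] slot 2 [ 0.5662 -0.164 ] slot 3 [ 0.5609 -0.1193] slot 4 [ 0.5555 -0.0746]
side 318 lo [ 0.5089 -0.2139  0.1461] hi [ 0.5971 -0.2024  0.2291] fit n [-0.033  0.999 -0.008] [ 0.5534 -0.2083  0.1872]
scene 219 lo [ 0.5128 -0.2103  0.1472] hi [ 0.5985 -0.2038  0.2376] fit n [-0.018  1.    -0.013] [ 0.563  -0.2067  0.1835]
rz units 0.0 shift units [ 0.02 -0.03  5.34] pos [ 0.5564 -0.2083  0.2006] rot [ 3.1415e+00  1.0000e-04 -3.1128e+00] w 0.0089 F [ 0.7 -0.4 -0.3] 17.43
```

{"name": "play_rows", "arguments": {
  "plan": [
    [[0,0,0.7],[0,0,0],1],
    [[0,0,0.7],[0,0,0],1],
    [[0,0,0.7],[0,0,0],1],
    [[0,0,0.5],[0,0,0],1],
    [[0,0,0.4],[0,0,0],1],
    [[0,0,0.4],[0,0,0],1],
    [[0,0,0],[0,0,0],1]
  ]
}}

```text
clock: 18.3
position: [0.5561, -0.2087, 0.1149]
tool_rot: [3.141, -0.001, -3.113]
force: [-0.9, -0.5, -0.5]
grip_width: 0.0088
finger_force: 63.9
```

{"name": "play_rows", "arguments": {
  "plan": [
    [[0,0,0.4],[0,0,0],1],
    [[0,0,0.4],[0,0,0],1],
    [[0,0,0.4],[0,0,0],1],
    [[0,0,0.4],[0,0,0],1],
    [[0,0,0.25],[0,0,0],1],
    [[0,0,0],[0,0,0],1]
  ]
}}

```text
clock: 19.05
position: [0.5565, -0.2089, 0.0692]
tool_rot: [-3.141, 0.0, -3.114]
force: [0.3, 0.7, -1.0]
grip_width: 0.0087
finger_force: 63.8
```

{"name": "play_rows", "arguments": {
  "plan": [
    [[0,0,0.06],[0,0,0],1],
    [[0,0,0],[0,0,0],1],
    [[0,0,0],[0,0,0],0.4],
    [[0,0,0],[0,0,0],0.4],
    [[0,0,0],[0,0,0],0.4],
    [[0,0,-0.5],[0,0,0],0.4],
    [[0,0,-0.8],[0,0,0],0.4],
    [[0,0,-1],[0,0,0],0.4],
    [[0,0,-1],[0,0,0],0.4],
    [[0,0,-1],[0,0,0],0.4],
    [[0,0,-1],[0,0,0],0.4],
    [[0,0,0],[0,0,0],0.4]
  ]
}}

```text
clock: 20.55
position: [0.5573, -0.2091, 0.2028]
tool_rot: [-3.141, 0.003, -3.114]
force: [-0.0, 0.0, 0.4]
grip_width: 0.0258
finger_force: 0.0
```

Run:
```python
from h import *
go(.583,.1867,.2,3.1116)
look(-.24,-.18,z0=.112,z1=.125,cams=("scene","side")); look(.17,.2,cams=("scene",))
```

```text
rz units 0.39 shift units [-0.55 15.85  0.11] pos [ 0.5573 -0.2091  0.2028] rot [-3.1405  0.0035 -3.1136] w 0.0258 F [-0.   0.   0.4] 20.55
scene 96 (array([ 555.3, -209.8]), array([69.2, 11.8]), 2.72) [ 0.5566 -0.2095  0.1171]
side 62 (array([ 553.3, -209.1]), array([70.8, 18.4]), 1.02) [ 0.5556 -0.2076  0.1173]
scene 118 (array([581.5, 185.8]), array([ 9.7, 77.5]), 87.79) [0.5837 0.1862 0.1493]
```

Board 1 is seated (bar top 0.117). Next is board 2.

{"name": "play_rows", "arguments": {
  "plan": [
    [[0,0,0],[0,0,0.39],0.4],
    [[-0.03,0.93,0],[0,0,0],0.4],
    [[-0.03,0.93,0],[0,0,0],0.4],
    [[-0.03,0.93,0],[0,0,0],0.4],
    [[-0.03,0.93,0],[0,0,0],0.4],
    [[-0.03,0.93,0],[0,0,0],0.4],
    [[-0.03,0.93,0],[0,0,0],0.4],
    [[-0.03,0.93,0],[0,0,0],0.4],
    [[-0.03,0.93,0],[0,0,0],0.4],
    [[-0.03,0.93,0],[0,0,0],0.4],
    [[-0.03,0.93,0],[0,0,0],0.4],
    [[-0.03,0.93,0],[0,0,0],0.4],
    [[-0.03,0.93,0],[0,0,0],0.4],
    [[-0.03,0.93,0],[0,0,0],0.4],
    [[-0.03,0.93,0],[0,0,0],0.4],
    [[-0.03,0.93,0],[0,0,0],0.4],
    [[-0.03,0.93,0],[0,0,0],0.4],
    [[-0.03,0.05,0],[0,0,0],0.4],
    [[0,0,0],[0,0,0],0.4]
  ]
}}

```text
clock: 23.08
position: [0.5804, 0.1634, 0.2]
tool_rot: [-3.141, -0.0, 3.111]
force: [-0.5, -0.0, -1.0]
grip_width: 0.0256
finger_force: 0.0
```

Run:
```python
from h import *
go(.583,.1867,.1,3.1116)
```

```text
rz units -0.0 shift units [-0.08  0.93  4.  ] pos [0.5804 0.1634 0.2   ] rot [-3.141e+00 -4.000e-04  3.111e+00] w 0.0256 F [-0.5 -0.  -1. ] 23.07
```

Short by 0.93, probably from speed limiting. I'll correct and descend.

{"name": "play_rows", "arguments": {
  "plan": [
    [[-0.08,0.93,0],[0,0,0],0.4],
    [[0,0,0],[0,0,0],0.4],
    [[0,0,0],[0,0,0],0.4],
    [[0,0,0.7],[0,0,0],0.4],
    [[0,0,0.7],[0,0,0],0.4],
    [[0,0,0.7],[0,0,0],0.4]
  ]
}}

```text
clock: 23.82
position: [0.5828, 0.1868, 0.1461]
tool_rot: [-3.141, -0.001, 3.111]
force: [1.5, -0.3, -0.2]
grip_width: 0.0257
finger_force: 0.0
```

{"name": "play_rows", "arguments": {
  "plan": [
    [[0,0,0.6],[0,0,0],0.4],
    [[0,0,0.6],[0,0,0],0.4],
    [[0,0,0.6],[0,0,0],0.4],
    [[0,0,0.04],[0,0,0],0.4],
    [[0,0,0],[0,0,0],1],
    [[0,0,0],[0,0,0],1],
    [[0,0,0],[0,0,0],1],
    [[0,0,0],[0,0,0],1]
  ]
}}

```text
clock: 24.82
position: [0.5834, 0.1869, 0.1021]
tool_rot: [-3.142, 0.0, 3.111]
force: [-0.4, -2.0, 2.7]
grip_width: 0.0087
finger_force: 59.2
```

{"name": "play_rows", "arguments": {
  "plan": [
    [[0,0,-0.2],[0,0,0],1],
    [[0,0,-0.4],[0,0,0],1],
    [[0,0,-0.5],[0,0,0],1],
    [[0,0,-0.5],[0,0,0],1],
    [[0,0,-0.6],[0,0,0],1],
    [[0,0,-0.6],[0,0,0],1],
    [[0,0,-0.6],[0,0,0],1],
    [[0,0,-0.6],[0,0,0],1],
    [[0,0,-0.1],[0,0,0],1],
    [[0,0,0],[0,0,0],1]
  ]
}}

```text
clock: 26.08
position: [0.5831, 0.1871, 0.2042]
tool_rot: [-3.142, -0.0, 3.111]
force: [0.5, -0.3, -0.5]
grip_width: 0.0089
finger_force: 58.8
```

Run:
```python
from h import *
rack(); board(.16,.21,z0=.05)
go(.555,-.1635,.0675,3.1705)
```

```text
scene 89 [ 0.5555 -0.2605] 0.064
scene 90 [ 0.5484 -0.0217] 0.065
centre [ 0.552  -0.1411] yaw 0.0298 len 0.2389
 slot 1 [ 0.554  -0.2086] slot 2 [ 0.5526 -0.1636] slot 3 [ 0.5513 -0.1186] slot 4 [ 0.5499 -0.0737]
side 52 [ 0.5551 -0.2602] 0.062
side 65 [ 0.5492 -0.0215] 0.068
centre [ 0.5521 -0.1408] yaw 0.0247 len 0.2387
 slot 1 [ 0.5538 -0.2083] slot 2 [ 0.5527 -0.1633] slot 3 [ 0.5515 -0.1184] slot 4 [ 0.5504 -0.0734]
side 373 lo [0.5371 0.1833 0.1482] hi [0.6258 0.1909 0.2371] fit n [ 0.029  0.999 -0.014] [0.5822 0.1872 0.1893]
scene 64 lo [0.5856 0.1837 0.1557] hi [0.6272 0.1882 0.2434] fit n [-0.068 -0.998 -0.003] [0.6218 0.1862 0.2018]
rz units -0.39 shift units [  1.52 -13.99   5.45] pos [0.5829 0.1871 0.2038] rot [-3.1413e+00 -8.0000e-04  3.1113e+00] w 0.0089 F [ 0.2  0.1 -1. ] 26.27
```

{"name": "play_rows", "arguments": {
  "plan": [
    [[0,0,0],[0,0,-0.39],1],
    [[0.05,-0.5,0],[0,0,0],1],
    [[0.1,-0.9,0],[0,0,0],1],
    [[0.1,-0.9,0],[0,0,0],1],
    [[0.1,-0.9,0],[0,0,0],1],
    [[0.1,-0.9,0],[0,0,0],1],
    [[0.1,-0.9,0],[0,0,0],1],
    [[0.1,-0.9,0],[0,0,0],1],
    [[0.1,-0.9,0],[0,0,0],1],
    [[0.1,-0.9,0],[0,0,0],1],
    [[0.1,-0.9,0],[0,0,0],1],
    [[0.1,-0.9,0],[0,0,0],1],
    [[0.1,-0.9,0],[0,0,0],1],
    [[0.1,-0.9,0],[0,0,0],1],
    [[0.1,-0.9,0],[0,0,0],1],
    [[0.1,-0.9,0],[0,0,0],1],
    [[0.07,-0.9,0],[0,0,0],1],
    [[0,0,0],[0,0,0],1],
    [[0,0,0],[0,0,0],1]
  ]
}}

```text
clock: 28.65
position: [0.5547, -0.1639, 0.2043]
tool_rot: [3.141, 0.0, -3.114]
force: [0.3, -0.7, -0.1]
grip_width: 0.0089
finger_force: 58.8
```

Run:
```python
from h import *
rack(); board(-.2,-.13,z0=.125)
go(.555,-.1635,.0675,3.1705)
```

```text
scene 82 [ 0.5757 -0.2498] 0.064
scene 92 [ 0.5714 -0.0106] 0.069
centre [ 0.5736 -0.1302] yaw 0.0176 len 0.2393
 slot 1 [ 0.5747 -0.1977] slot 2 [ 0.5739 -0.1527] slot 3 [ 0.5732 -0.1077] slot 4 [ 0.5724 -0.0627]
side 44 [ 0.5805 -0.2486] 0.056
side 67 [ 0.5724 -0.0096] 0.065
centre [ 0.5765 -0.1291] yaw 0.034 len 0.2391
 slot 1 [ 0.5788 -0.1965] slot 2 [ 0.5772 -0.1516] slot 3 [ 0.5757 -0.1066] slot 4 [ 0.5742 -0.0616]
side 321 lo [ 0.5108 -0.1688  0.1516] hi [ 0.5984 -0.1577  0.2367] fit n [-0.026  1.    -0.01 ] [ 0.5543 -0.163   0.1909]
scene 199 lo [ 0.5134 -0.1647  0.1456] hi [ 0.5991 -0.1588  0.2393] fit n [-0.016  1.    -0.01 ] [ 0.5666 -0.1616  0.1865]
rz units 0.0 shift units [ 0.   -0.01  5.47] pos [ 0.5551 -0.1633  0.2043] rot [ 3.1414  0.     -3.1126] w 0.0085 F [-0.4  0.6 -0.4] 28.85
```

The rack has been knocked, by about (+0.023, +0.011). I'll re-measure its yaw carefully.

Run:
```python
from h import *
look(-.22,-.18,z0=.112,z1=.125,cams=("scene","side"))
rack()
for c in("scene","side"):
    f=grab_frame(c);Q=cloud(f).reshape(-1,3);C=f["pixels"].reshape(-1,3).astype(int)
    m=(C[:,2]>C[:,0]+30)&(Q[:,1]>-.27)&(Q[:,1]<.02)&(Q[:,0]>.5)&(Q[:,0]<.65)&(Q[:,2]>.004)
    k=Q[m];print(c,rect(k))
    # +y outer face, and +x outer face of the rack
    a=k[(k[:,1]>-.02)&(k[:,2]<.09)&(k[:,2]>.01)]
    if len(a)>30: print("+y face slope",np.polyfit(a[:,0],a[:,1],1))
    a=k[(k[:,0]>.61)&(k[:,2]<.045)&(k[:,2]>.01)]
    if len(a)>30: print("+x face slope",np.polyfit(a[:,1],a[:,0],1),len(a))
```

```text
scene 76 (array([ 581.5, -204.4]), array([59.6, 12. ]), 3.66) [ 0.5842 -0.2042  0.1171]
side 33 (array([ 591.7, -204.1]), array([13.7, 38.6]), 85.13) [ 0.5928 -0.201   0.1166]
scene 87 [ 0.5777 -0.2489] 0.065
scene 89 [ 0.5722 -0.0101] 0.065
centre [ 0.575  -0.1295] yaw 0.0231 len 0.2389
 slot 1 [ 0.5765 -0.197 ] slot 2 [ 0.5755 -0.152 ] slot 3 [ 0.5745 -0.107 ] slot 4 [ 0.5734 -0.062 ]
side 46 [ 0.5801 -0.2493] 0.055
side 66 [ 0.5705 -0.0101] 0.069
centre [ 0.5753 -0.1297] yaw 0.0399 len 0.2394
 slot 1 [ 0.578  -0.1971] slot 2 [ 0.5762 -0.1522] slot 3 [ 0.5744 -0.1072] slot 4 [ 0.5726 -0.0622]
scene (array([ 574. , -130.3]), array([116.1, 252.6]), 2.03)
+y face slope [-0.0206378   0.00367104]
+x face slope [-0.02347402  0.62400675] 501
side (array([ 573.2, -131.4]), array([115.4, 261.2]), 0.93)
+y face slope [ 0.00014939 -0.00851422]
+x face slope [-0.03279258  0.62199402] 320
```

{"name": "play_rows", "arguments": {
  "plan": [
    [[-0.45,0.22,0],[0,0,0],1],
    [[-0.44,0.22,0],[0,0,0],1],
    [[0,0,0],[0,0,0],1],
    [[0,0,0.7],[0,0,0],1],
    [[0,0,0.7],[0,0,0],1],
    [[0,0,0.7],[0,0,0],1],
    [[0,0,0.6],[0,0,0],1],
    [[0,0,0],[0,0,0],1]
  ]
}}

```text
clock: 30.15
position: [0.5763, -0.1521, 0.1354]
tool_rot: [3.141, -0.002, -3.113]
force: [-0.1, -0.2, -0.7]
grip_width: 0.0083
finger_force: 58.8
```

Run:
```python
from h import *
rack(); board(-.175,-.125,z0=.078)
go(.577,-.152,.0675,3.1705)
```

```text
scene 84 [ 0.5773 -0.2497] 0.064
scene 93 [ 0.5723 -0.0102] 0.065
centre [ 0.5748 -0.1299] yaw 0.0206 len 0.2396
 slot 1 [ 0.5762 -0.1974] slot 2 [ 0.5753 -0.1524] slot 3 [ 0.5743 -0.1074] slot 4 [ 0.5734 -0.0625]
side 37 [ 0.5858 -0.2489] 0.048
side 64 [ 0.572  -0.0096] 0.069
centre [ 0.5789 -0.1293] yaw 0.0574 len 0.2397
 slot 1 [ 0.5828 -0.1967] slot 2 [ 0.5802 -0.1517] slot 3 [ 0.5776 -0.1068] slot 4 [ 0.575  -0.0619]
side 303 lo [ 0.5324 -0.1587  0.0827] hi [ 0.6197 -0.1471  0.1738] fit n [-0.028  1.    -0.006] [ 0.5768 -0.152   0.1244]
scene 179 lo [ 0.5346 -0.1542  0.0834] hi [ 0.6215 -0.1479  0.1762] fit n [ 0.014 -1.    -0.003] [ 0.5888 -0.1509  0.1202]
rz units -0.01 shift units [0.01 0.01 2.8 ] pos [ 0.5773 -0.1523  0.1374] rot [-3.1413e+00  1.0000e-03 -3.1135e+00] w 0.0091 F [ 0.1  1.  -1.5] 30.35
```

Aligned; insert.

{"name": "play_rows", "arguments": {
  "plan": [
    [[0,0,0.4],[0,0,0],1],
    [[0,0,0.4],[0,0,0],1],
    [[0,0,0.4],[0,0,0],1],
    [[0,0,0.4],[0,0,0],1],
    [[0,0,0.4],[0,0,0],1],
    [[0,0,0.4],[0,0,0],1],
    [[0,0,0.3],[0,0,0],1],
    [[0,0,0],[0,0,0],1]
  ]
}}

```text
clock: 31.35
position: [0.5772, -0.1523, 0.0694]
tool_rot: [-3.141, 0.001, -3.113]
force: [-1.9, 0.7, 4.9]
grip_width: 0.009
finger_force: 60.9
```

{"name": "play_rows", "arguments": {
  "plan": [
    [[0,0,0],[0,0,0],0.4],
    [[0,0,0],[0,0,0],0.4],
    [[0,0,0],[0,0,0],0.4],
    [[0,0,-0.5],[0,0,0],0.4],
    [[0,0,-0.8],[0,0,0],0.4],
    [[0,0,-1],[0,0,0],0.4],
    [[0,0,-1],[0,0,0],0.4],
    [[0,0,-1],[0,0,0],0.4],
    [[0,0,-1],[0,0,0],0.4],
    [[0,0,0],[0,0,0],0.4]
  ]
}}

```text
clock: 32.6
position: [0.5779, -0.1524, 0.2044]
tool_rot: [-3.141, 0.004, -3.114]
force: [0.3, -0.3, -0.2]
grip_width: 0.0252
finger_force: 0.0
```

Run:
```python
from h import *
go(.586,.321,.2,3.1116)
look(-.175,-.13,z0=.112,z1=.125,cams=("scene","side"));look(-.225,-.18,z0=.112,z1=.125,cams=("scene","side")); look(.3,.34,cams=("scene","side"))
```

```text
rz units 0.39 shift units [ 0.24 18.94  0.17] pos [ 0.5779 -0.1524  0.2044] rot [-3.1409  0.0036 -3.1136] w 0.0252 F [ 0.3 -0.3 -0.2] 32.6
scene 101 (array([ 575.8, -151.8]), array([72.2, 12.4]), 1.75) [ 0.5782 -0.1506  0.1169]
side 66 (array([ 581.8, -150.6]), array([80.5, 16.7]), 4.05) [ 0.575  -0.1507  0.1171]
scene 92 (array([ 574.4, -205.3]), array([71.9, 13.9]), 0.79) [ 0.5753 -0.2037  0.1167]
side 59 (array([ 570.7, -203.9]), array([76.8, 14.7]), 2.99) [ 0.5748 -0.2037  0.1168]
scene 120 (array([585.5, 320.3]), array([ 9.5, 70.6]), 88.35) [0.5876 0.3202 0.1498]
side 116 (array([586.3, 320. ]), array([13.7, 67.9]), 86.26) [0.5886 0.3222 0.149 ]
```

{"name": "play_rows", "arguments": {
  "plan": [
    [[0,0,0],[0,0,0.39],0.4],
    [[0,0.85,0],[0,0,0],0.4],
    [[0,0.85,0],[0,0,0],0.4],
    [[0,0.85,0],[0,0,0],0.4],
    [[0,0.85,0],[0,0,0],0.4],
    [[0,0.85,0],[0,0,0],0.4],
    [[0,0.85,0],[0,0,0],0.4],
    [[0,0.85,0],[0,0,0],0.4],
    [[0,0.85,0],[0,0,0],0.4],
    [[0,0.85,0],[0,0,0],0.4],
    [[0,0.85,0],[0,0,0],0.4],
    [[0,0.85,0],[0,0,0],0.4],
    [[0,0.85,0],[0,0,0],0.4],
    [[0,0.85,0],[0,0,0],0.4],
    [[0,0.85,0],[0,0,0],0.4],
    [[0,0.85,0],[0,0,0],0.4],
    [[0,0.85,0],[0,0,0],0.4],
    [[0,0.85,0],[0,0,0],0.4],
    [[0,0.85,0],[0,0,0],0.4],
    [[0,0,0],[0,0,0],0.4]
  ]
}}

```text
clock: 35.4
position: [0.5882, 0.2325, 0.2016]
tool_rot: [3.141, -0.0, 3.114]
force: [0.1, -1.4, -0.9]
grip_width: 0.0256
finger_force: 0.0
```

Run:
```python
from h import *
look(.305,.335);go(.586,.3213,.1,3.1116)
```

```text
wrist 1708 (array([585.4, 321.3]), array([10.6, 69.8]), 88.19) [0.5826 0.3201 0.1497]
rz units 0.0 shift units [0.2  3.61 4.06] pos [0.5884 0.231  0.2016] rot [-3.1415e+00 -3.0000e-04  3.1123e+00] w 0.0257 F [ 0.6 -0.3 -0.4] 35.45
```

Wrist view confirms the board 5 bar at (0.5854, 0.3213).

{"name": "play_rows", "arguments": {
  "plan": [
    [[0.05,0.9,0],[0,0,0],0.4],
    [[0.05,0.9,0],[0,0,0],0.4],
    [[0.05,0.9,0],[0,0,0],0.4],
    [[0.05,0.9,0],[0,0,0],0.4],
    [[0,0,0],[0,0,0],0.4],
    [[0,0,0],[0,0,0],0.4],
    [[0,0,0.7],[0,0,0],0.4],
    [[0,0,0.7],[0,0,0],0.4],
    [[0,0,0.7],[0,0,0],0.4]
  ]
}}

```text
clock: 36.58
position: [0.586, 0.3198, 0.1476]
tool_rot: [-3.141, -0.001, 3.111]
force: [0.1, -0.1, -0.4]
grip_width: 0.0257
finger_force: 0.0
```

{"name": "play_rows", "arguments": {
  "plan": [
    [[0,0.04,0.6],[0,0,0],0.4],
    [[0,0,0.6],[0,0,0],0.4],
    [[0,0,0.6],[0,0,0],0.4],
    [[0,0,0.08],[0,0,0],0.4],
    [[0,0,0],[0,0,0],1],
    [[0,0,0],[0,0,0],1],
    [[0,0,0],[0,0,0],1],
    [[0,0,0],[0,0,0],1]
  ]
}}

```text
clock: 37.58
position: [0.5864, 0.3213, 0.1025]
tool_rot: [3.141, 0.0, 3.111]
force: [-0.1, 0.3, 0.0]
grip_width: 0.0087
finger_force: 59.6
```

{"name": "play_rows", "arguments": {
  "plan": [
    [[0,0,-0.2],[0,0,0],1],
    [[0,0,-0.4],[0,0,0],1],
    [[0,0,-0.5],[0,0,0],1],
    [[0,0,-0.5],[0,0,0],1],
    [[0,0,-0.6],[0,0,0],1],
    [[0,0,-0.6],[0,0,0],1],
    [[0,0,-0.6],[0,0,0],1],
    [[0,0,-0.6],[0,0,0],1],
    [[0,0,-0.1],[0,0,0],1],
    [[0,0,0],[0,0,0],1]
  ]
}}

```text
clock: 38.83
position: [0.5862, 0.3212, 0.2046]
tool_rot: [-3.141, -0.0, 3.111]
force: [0.6, -0.5, -1.1]
grip_width: 0.0089
finger_force: 59.5
```

Run:
```python
from h import *
rack(("scene",)); board(.29,.345,z0=.05)
go(.576,-.1065,.0675,3.1705)
```

```text
scene 90 [ 0.5765 -0.2495] 0.067
scene 87 [ 0.5717 -0.0107] 0.065
centre [ 0.5741 -0.1301] yaw 0.02 len 0.2389
 slot 1 [ 0.5755 -0.1976] slot 2 [ 0.5746 -0.1526] slot 3 [ 0.5737 -0.1076] slot 4 [ 0.5728 -0.0626]
side 358 lo [0.5437 0.317  0.1472] hi [0.631  0.3248 0.2377] fit n [ 0.031  1.    -0.004] [0.5914 0.3212 0.1901]
scene 47 lo [0.5517 0.3121 0.1054] hi [0.6313 0.3217 0.2423] fit n [ 0.098 -0.995 -0.001] [0.6254 0.3194 0.2001]
rz units -0.39 shift units [  0.9  -17.09   5.47] pos [0.586  0.3211 0.2041] rot [-3.1410e+00 -9.0000e-04  3.1113e+00] w 0.0091 F [-0.  -0.1 -1. ] 38.98
```

{"name": "play_rows", "arguments": {
  "plan": [
    [[0,0,0],[0,0,-0.37],1],
    [[0.05,-0.5,0],[0,0,0],1],
    [[0.05,-0.9,0],[0,0,0],1],
    [[0.05,-0.9,0],[0,0,0],1],
    [[0.05,-0.9,0],[0,0,0],1],
    [[0.05,-0.9,0],[0,0,0],1],
    [[0.05,-0.9,0],[0,0,0],1],
    [[0.05,-0.9,0],[0,0,0],1],
    [[0.05,-0.9,0],[0,0,0],1],
    [[0.05,-0.9,0],[0,0,0],1],
    [[0.05,-0.9,0],[0,0,0],1],
    [[0.05,-0.9,0],[0,0,0],1],
    [[0.05,-0.9,0],[0,0,0],1],
    [[0.05,-0.9,0],[0,0,0],1],
    [[0.05,-0.9,0],[0,0,0],1],
    [[0.05,-0.9,0],[0,0,0],1],
    [[0.05,-0.9,0],[0,0,0],1],
    [[0.05,-0.9,0],[0,0,0],1],
    [[0.05,-0.9,0],[0,0,0],1],
    [[0,0,0],[0,0,0],1]
  ]
}}

```text
clock: 41.48
position: [0.5734, -0.0767, 0.2048]
tool_rot: [-3.141, -0.0, -3.119]
force: [0.2, 1.0, -1.2]
grip_width: 0.0089
finger_force: 59.4
```

Run:
```python
from h import *
rack(); board(-.14,-.04,z0=.125)
go(.574,-.107,.0675,3.169)
```

```text
scene 88 [ 0.5767 -0.2492] 0.066
scene 88 [ 0.5713 -0.0098] 0.066
centre [ 0.574  -0.1295] yaw 0.0228 len 0.2394
 slot 1 [ 0.5756 -0.197 ] slot 2 [ 0.5745 -0.152 ] slot 3 [ 0.5735 -0.107 ] slot 4 [ 0.5725 -0.062 ]
side 54 [ 0.577  -0.2494] 0.063
side 65 [ 0.5718 -0.0096] 0.065
centre [ 0.5744 -0.1295] yaw 0.0217 len 0.2399
 slot 1 [ 0.5759 -0.197 ] slot 2 [ 0.5749 -0.152 ] slot 3 [ 0.5739 -0.107 ] slot 4 [ 0.5729 -0.062 ]
side 332 lo [ 0.533  -0.0792  0.1494] hi [ 0.6186 -0.0689  0.2375] fit n [ 0.03  -1.     0.007] [ 0.5758 -0.0735  0.1905]
scene 167 lo [ 0.5326 -0.0751  0.1506] hi [ 0.6194 -0.069   0.242 ] fit n [-0.019  1.    -0.001] [ 0.5897 -0.0718  0.1899]
rz units -0.01 shift units [ 0.03 -1.34  5.49] pos [ 0.5738 -0.0735  0.2048] rot [ 3.1413  0.     -3.1155] w 0.0091 F [ 0.5  0.6 -1. ] 41.67
```

{"name": "play_rows", "arguments": {
  "plan": [
    [[0,-0.67,0],[0,0,0],1],
    [[0,-0.67,0],[0,0,0],1],
    [[0,0,0],[0,0,0],1],
    [[0,0,0.7],[0,0,0],1],
    [[0,0,0.7],[0,0,0],1],
    [[0,0,0.7],[0,0,0],1],
    [[0,0,0.6],[0,0,0],1],
    [[0,0,0],[0,0,0],1],
    [[0,0,0],[0,0,0],1]
  ]
}}

```text
clock: 42.8
position: [0.5749, -0.1077, 0.1377]
tool_rot: [-3.141, 0.001, -3.116]
force: [-0.3, -0.1, -0.0]
grip_width: 0.0089
finger_force: 59.4
```

Run:
```python
from h import *
rack(("scene",)); board(-.13,-.085,z0=.078)
go(.574,-.107,.0675,3.169)
```

```text
scene 85 [ 0.5758 -0.2496] 0.064
scene 90 [ 0.572 -0.01 ] 0.066
centre [ 0.5739 -0.1298] yaw 0.0159 len 0.2396
 slot 1 [ 0.5749 -0.1973] slot 2 [ 0.5742 -0.1523] slot 3 [ 0.5735 -0.1073] slot 4 [ 0.5728 -0.0623]
side 290 lo [ 0.5337 -0.1121  0.0838] hi [ 0.6195 -0.1015  0.1729] fit n [-0.027  0.999 -0.021] [ 0.5768 -0.1071  0.1247]
scene 158 lo [ 0.5328 -0.1091  0.0845] hi [ 0.6202 -0.1033  0.1742] fit n [ 0.017 -1.    -0.003] [ 0.5888 -0.1061  0.1231]
rz units -0.01 shift units [0.04 0.03 2.82] pos [ 0.5749 -0.1077  0.1379] rot [-3.1414e+00  1.0000e-03 -3.1164e+00] w 0.0087 F [ 1.2  0.  -0.5] 42.95
```

{"name": "play_rows", "arguments": {
  "plan": [
    [[0,0,0.4],[0,0,0],1],
    [[0,0,0.4],[0,0,0],1],
    [[0,0,0.4],[0,0,0],1],
    [[0,0,0.4],[0,0,0],1],
    [[0,0,0.4],[0,0,0],1],
    [[0,0,0.4],[0,0,0],1],
    [[0,0,0.3],[0,0,0],1],
    [[0,0,0],[0,0,0],1]
  ]
}}

```text
clock: 43.95
position: [0.5749, -0.1078, 0.0702]
tool_rot: [-3.141, 0.001, -3.117]
force: [-2.6, 0.1, 7.9]
grip_width: 0.0091
finger_force: 61.6
```

Seated. Release, lift and go to the rack handle.

{"name": "play_rows", "arguments": {
  "plan": [
    [[0,0,0],[0,0,0],0.4],
    [[0,0,0],[0,0,0],0.4],
    [[0,0,0],[0,0,0],0.4],
    [[0,0,-0.5],[0,0,0],0.4],
    [[0,0,-0.8],[0,0,0],0.4],
    [[0,0,-1],[0,0,0],0.4],
    [[0,0,-1],[0,0,0],0.4],
    [[0.1,0.9,0],[0,0,0],0.4],
    [[0,0.9,0],[0,0,0],0.4],
    [[0,0.9,0],[0,0,0],0.4],
    [[0,0.9,0],[0,0,0],0.4],
    [[0,0.3,0],[0,0,0],0.4],
    [[0,0,0],[0,0,0],0.4],
    [[0,0,0],[0,0,0],0.4]
  ]
}}

```text
clock: 45.7
position: [0.5697, -0.0114, 0.1525]
tool_rot: [-3.141, 0.0, -3.118]
force: [0.3, -0.1, -0.4]
grip_width: 0.0255
finger_force: 0.0
```

Run:
```python
from h import *
rack(("scene","side"));go(.572,-.01,.05,3.165)
for y in(-.107,-.152,-.2): look(y-.02,y+.02,z0=.112,z1=.125,cams=("scene",))
look(-.33,-.30,z0=.099,z1=.11,cams=("scene",))
look(-.58,-.54,z0=.099,z1=.11,cams=("scene",))
```

```text
scene 86 [ 0.5756 -0.2494] 0.066
scene 88 [ 0.5722 -0.0105] 0.066
centre [ 0.5739 -0.1299] yaw 0.0143 len 0.239
 slot 1 [ 0.5748 -0.1974] slot 2 [ 0.5742 -0.1524] slot 3 [ 0.5736 -0.1074] slot 4 [ 0.5729 -0.0624]
side 53 [ 0.5749 -0.2495] 0.066
side 66 [ 0.5717 -0.0092] 0.066
centre [ 0.5733 -0.1294] yaw 0.0135 len 0.2403
 slot 1 [ 0.5742 -0.1969] slot 2 [ 0.5736 -0.1519] slot 3 [ 0.573  -0.1069] slot 4 [ 0.5724 -0.0619]
rz units 0.0 shift units [-0.09  0.05  4.09] pos [ 0.5697 -0.0112  0.1524] rot [-3.1413  0.     -3.1176] w 0.0256 F [0.3 0.6 0.7] 45.8
scene 97 (array([ 575.6, -107.1]), array([69.4, 12.8]), 2.9) [ 0.5754 -0.107   0.1174]
scene 100 (array([ 575. , -152.4]), array([70.2, 12.8]), 1.39) [ 0.5769 -0.1517  0.1172]
scene 99 (array([ 575.4, -203.7]), array([71.4, 13.8]), 2.22) [ 0.5773 -0.203   0.1166]
scene 83 (array([ 553. , -316.6]), array([67.3, 12.6]), 1.44) [ 0.553  -0.315   0.1041]
scene 84 (array([ 562. , -555.2]), array([67.3, 14.5]), 0.72) [ 0.5635 -0.5544  0.1038]
```

{"name": "play_rows", "arguments": {
  "plan": [
    [[-0.08,0.04,0.7],[0,0,0.05],0.4],
    [[0,0,0.7],[0,0,0],0.4],
    [[0,0,0.7],[0,0,0],0.4],
    [[0,0,0.7],[0,0,0],0.4],
    [[0,0,0.7],[0,0,0],0.4],
    [[0,0,0.5],[0,0,0],0.4],
    [[0,0,0],[0,0,0],0.4],
    [[0,0,0],[0,0,0],1],
    [[0,0,0],[0,0,0],1],
    [[0,0,0],[0,0,0],1],
    [[0,0,0],[0,0,0],1]
  ],
  "newtons": 60
}}

```text
clock: 47.42
position: [0.5718, -0.0095, 0.0528]
tool_rot: [-3.141, 0.001, -3.124]
force: [-1.9, -3.2, 6.1]
grip_width: 0.0089
finger_force: 59.8
```

{"name": "play_rows", "arguments": {
  "plan": [
    [[0.15,0,0],[0,0,-0.03],1],
    [[0.2,0,0],[0,0,-0.03],1],
    [[0.2,0,0],[0,0,-0.03],1],
    [[0.2,0,0],[0,0,-0.03],1],
    [[0.2,0,0],[0,0,-0.03],1],
    [[0.15,0,0],[0,0,-0.02],1],
    [[0,-0.1,0],[0,0,0],1],
    [[0,-0.2,0],[0,0,0],1],
    [[0,-0.2,0],[0,0,0],1],
    [[0,-0.2,0],[0,0,0],1],
    [[0,-0.2,0],[0,0,0],1],
    [[0,-0.2,0],[0,0,0],1],
    [[0,-0.2,0],[0,0,0],1],
    [[0,-0.2,0],[0,0,0],1],
    [[0,-0.2,0],[0,0,0],1],
    [[0,-0.1,0],[0,0,0],1],
    [[0,0,0],[0,0,0],1]
  ]
}}

```text
clock: 49.55
position: [0.5464, -0.0532, 0.0528]
tool_rot: [3.14, 0.001, -3.097]
force: [-1.4, 8.7, 9.3]
grip_width: 0.0088
finger_force: 60.5
```

```bash
cat >> h.py <<'E'
def ends():
    for c in("scene","side"):
        f=grab_frame(c);Q=cloud(f).reshape(-1,3);C=f["pixels"].reshape(-1,3).astype(int)
        k=Q[(Q[:,0]>.45)&(Q[:,0]<.66)&(Q[:,1]>-.36)&(Q[:,1]<-.25)&(Q[:,2]>.099)&(Q[:,2]<.11)&(C[:,2]>C[:,0]+40)]
        print(c,"hist y -.33.. 2mm",np.histogram(k[:,1],bins=np.arange(-.33,-.27,.002))[0])
        for a,b in((-.325,-.3095),(-.3095,-.28)):
            e=k[(k[:,1]>a)&(k[:,1]<b)]
            if len(e)>10: print(len(e),((np.percentile(e[:,0],1)+np.percentile(e[:,0],99))/2).round(4),np.median(e[:,1]).round(4),rect(e))
        e=Q[(Q[:,0]>.45)&(Q[:,0]<.66)&(Q[:,1]>-.09)&(Q[:,1]<-.04)&(Q[:,2]>.099)&(Q[:,2]<.11)&(C[:,2]>C[:,0]+40)]
        if len(e)>5: print("handle",len(e),e[:,0].min().round(4),e[:,0].max().round(4),np.median(e[:,1]).round(4))
        k=Q[(C[:,2]>C[:,0]+30)&(Q[:,0]>.58)&(Q[:,0]<.64)&(Q[:,2]<.045)&(Q[:,2]>.01)]
        for n,a,b in(("fixed",-.56,-.32),("loose",-.29,-.07)):
            g=k[(k[:,1]>a)&(k[:,1]<b)];p=np.polyfit(g[:,1],g[:,0],1);r=g[abs(np.polyval(p,g[:,1])-g[:,0])<.004];p=np.polyfit(r[:,1],r[:,0],1);print(n,"+x wall: yaw",(-p[0]).round(4),"x at y=-.31",np.polyval(p,-.31).round(4),len(r))
E
python3 - <<'E'
from h import *
go(.542,-.065,.05,3.18); ends()
E
```

```text
rz units 0.04 shift units [ 0.19 -0.46  0.11] pos [ 0.5464 -0.0532  0.0528] rot [ 3.1399e+00  9.0000e-04 -3.0971e+00] w 0.0088 F [-1.4  8.7  9.3] 49.55
scene hist y -.33.. 2mm [ 0  0  0  5  6  8 19 13 17  9  1  0  0  0  0  1  4 16 18 12 16 15  2  0
  0  0  0  0  0]
78 0.553 -0.3156 (array([ 552.9, -317.5]), array([65.2, 13.1]), 1.88)
84 0.558 -0.2915 (array([ 558. , -291.9]), array([66.9, 12.2]), 6.17)
handle 37 0.5472 0.5804 -0.0525
fixed +x wall: yaw 0.0398 x at y=-.31 0.6062 390
loose +x wall: yaw 0.0453 x at y=-.31 0.6116 423
side hist y -.33.. 2mm [ 0  1  0  2  4  4  7 11 11  2  0  1  0  0  1  0  5  8  8 10 11  4  5  0
  0  0  0  0  0]
41 0.5526 -0.3151 (array([ 552.2, -316.4]), array([65.1, 11.7]), 2.27)
53 0.5564 -0.2914 (array([ 556.6, -296.8]), array([63.5, 21.7]), 5.94)
handle 17 0.5611 0.5763 -0.0506
fixed +x wall: yaw 0.0388 x at y=-.31 0.6056 209
loose +x wall: yaw 0.0457 x at y=-.31 0.6111 257
```

{"name": "play_rows", "arguments": {
  "plan": [
    [[0.09,0,0],[0,0,0.02],1],
    [[0.09,0,0],[0,0,0.02],1],
    [[0,-0.1,0],[0,0,0],1],
    [[0,-0.15,0],[0,0,0],1],
    [[0,-0.1,0],[0,0,0],1],
    [[0,-0.08,0],[0,0,0],1],
    [[0,-0.06,0],[0,0,0],1],
    [[0,0,0],[0,0,0],1]
  ]
}}

```text
clock: 50.65
position: [0.5424, -0.0654, 0.0528]
tool_rot: [3.14, 0.001, -3.103]
force: [1.1, 10.4, 9.7]
grip_width: 0.009
finger_force: 60.5
```

Run:
```python
from h import *
go(.542,-.065,.05,3.18); ends()
```

```text
rz units 0.0 shift units [0.02 0.02 0.11] pos [ 0.5424 -0.0654  0.0528] rot [ 3.1397e+00  1.0000e-03 -3.1028e+00] w 0.009 F [ 1.1 10.4  9.7] 50.65
scene hist y -.33.. 2mm [ 0  0  0  4  9 10 18 16 17  8  9 12 12 19 16 11  1  0  0  0  0  0  0  0
  0  0  0  0  0]
84 0.5513 -0.3159 (array([ 551.9, -316.4]), array([13.2, 67.3]), 89.01)
78 0.5539 -0.3032 (array([ 553.5, -303.8]), array([65.8, 10.8]), 1.08)
handle 31 0.5448 0.5738 -0.0646
fixed +x wall: yaw 0.0432 x at y=-.31 0.6058 401
loose +x wall: yaw 0.0409 x at y=-.31 0.606 422
side hist y -.33.. 2mm [ 1  0  1  3  5  2  5  7  6  3  4  8  9  3 10  9  2  1  1  0  0  0  0  0
  0  0  0  0  0]
34 0.55 -0.3157 (array([ 549.1, -317.3]), array([66.5, 15.1]), 0.11)
45 0.5531 -0.302 (array([ 553.2, -301.4]), array([61.8, 15.9]), 0.3)
handle 20 0.5548 0.5732 -0.0624
fixed +x wall: yaw 0.0443 x at y=-.31 0.6049 213
loose +x wall: yaw 0.0432 x at y=-.31 0.6056 256
```

{"name": "play_rows", "arguments": {
  "plan": [
    [[0,-0.05,0],[0,0,0],1],
    [[0,-0.05,0],[0,0,0],1],
    [[0,-0.03,0],[0,0,0],1],
    [[0,0,0],[0,0,0],1]
  ]
}}

```text
clock: 51.25
position: [0.5425, -0.0673, 0.0528]
tool_rot: [3.138, 0.001, -3.102]
force: [0.2, 18.0, 10.7]
grip_width: 0.0091
finger_force: 60.9
```

Contact. Release and lift clear.

{"name": "play_rows", "arguments": {
  "plan": [
    [[0,0,0],[0,0,0],0.4],
    [[0,0,0],[0,0,0],0.4],
    [[0,0,0],[0,0,0],0.4],
    [[0,0,-0.3],[0,0,0],0.4],
    [[0,0,-0.6],[0,0,0],0.4],
    [[0,0,-1],[0,0,0],0.4],
    [[0,0,-1],[0,0,0],0.4],
    [[0,0,-1],[0,0,0],0.4],
    [[0,0,-1],[0,0,0],0.4],
    [[0.2,1,-0.5],[0,0,0],0.4],
    [[0.2,1,0],[0,0,0],0.4],
    [[0.2,1,0],[0,0,0],0.4],
    [[0,0,0],[0,0,0],0.4],
    [[0,0,0],[0,0,0],0.4]
  ]
}}

```text
clock: 53.0
position: [0.5246, 0.0032, 0.188]
tool_rot: [-3.141, 0.001, -3.105]
force: [0.1, -0.2, 0.5]
grip_width: 0.0252
finger_force: 0.0
```

Run:
```python
from h import *
ends()
for y in(-.162,-.207,-.255): look(y-.022,y+.022,z0=.112,z1=.125,cams=("scene","side"))
f=grab_frame("scene");a=cv2.resize(f["pixels"][90:290,110:370],(520,400),interpolation=2)
cv2.imwrite("pics/end.png",a[:,:,::-1])
```

```text
scene hist y -.33.. 2mm [ 0  0  2  4  7  9 17 13 15 12 17 12 13 16 11  2  0  0  0  0  0  0  0  0
  0  0  0  0  0]
83 0.5525 -0.3159 (array([ 553. , -316.9]), array([14.4, 67.5]), 89.99)
67 0.5534 -0.3049 (array([ 552.8, -304.2]), array([10. , 65.8]), 89.79)
handle 88 0.5089 0.5762 -0.0667
fixed +x wall: yaw 0.0411 x at y=-.31 0.6058 387
loose +x wall: yaw 0.0403 x at y=-.31 0.6059 420
side hist y -.33.. 2mm [ 0  2  1  2  5  5  5  7  5  6  5 10 16  7  7  1  0  0  0  0  0  0  0  0
  0  0  0  0  0]
38 0.5516 -0.3154 (array([ 551.5, -317.7]), array([14.9, 66.8]), 88.49)
44 0.5525 -0.3046 (array([ 552.2, -305.1]), array([65.3, 10.4]), 2.59)
handle 57 0.5105 0.5734 -0.0663
fixed +x wall: yaw 0.0402 x at y=-.31 0.6053 212
loose +x wall: yaw 0.0404 x at y=-.31 0.6053 255
scene 98 (array([ 547.6, -171. ]), array([71.6, 12.3]), 3.32) [ 0.5489 -0.1702  0.1168]
side 60 (array([ 547.1, -170.3]), array([67.8, 15.9]), 2.56) [ 0.5484 -0.1703  0.1173]
scene 94 (array([ 550.7, -216.6]), array([69. , 13.9]), 2.38) [ 0.5525 -0.2149  0.1167]
side 58 (array([ 545.9, -217. ]), array([73.7, 16.2]), 3.82) [ 0.5507 -0.2145  0.117 ]
scene 98 (array([ 550.2, -261.2]), array([69.8, 14.5]), 2.05) [ 0.5521 -0.2607  0.1165]
side 64 (array([ 549.7, -261. ]), array([69.8, 17.3]), 0.05) [ 0.552  -0.2607  0.1166]
```

View pics/end.png

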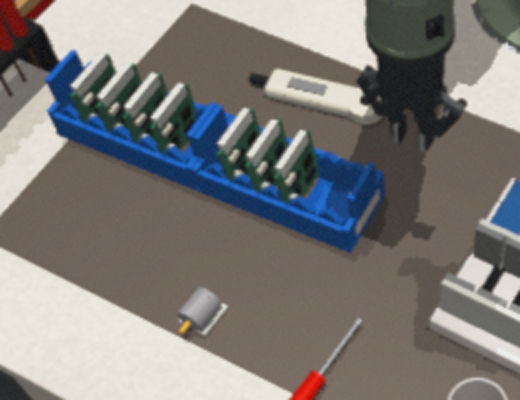

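The crop shows the racks end to end and in line, joined at about (200,150). Three boards stand in the loose rack at about (238,145), (265,155) and (297,165), and the bystanders are where they were. Plate spacing gives a gap of about 1 mm.

```bash
python3 -c "
from workcell import bot
print(bot.job_done())"
```

```text
the job is handed in; nothing more can be done
None
```

Job handed in (no verdict was returned): the square stop key and then the long slot-power-off key were pressed, all three boards stand in slots 1–3 of the loose rack, and the rack is pushed up to the fixed one with a measured gap of about 1 mm and in line.

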